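# Stack the specimen trays on the drying rack

## Task

Put the two wooden specimen trays back on the four-post drying rack: the divided tray below and the open tray on top of it, each fully down and level with all four posts through its corner holes. Keep each tray in hand until it is down, do not let it drop, and do not disturb the pebble, the eraser and the tape roll behind.

Things in the scene. Friction and masses are not known exactly. Their poses are not given: they have to be found in the camera images.
- board: the drying rack's wooden base board, fixed to the worktop, 190 (x) x 84 (y) x 12 mm; origin at the centre of its underside, x along its length, z up; the same after half a turn
- board_top (a point): centre of the board's upper face. A flat steel frame with four upright posts is screwed on it through slots, fixed, square to the board and centred across it, but its middle is up to 7 mm either way from this point along the board's x: not measured, to be seen or felt. Posts 6 mm thick, round tips 72 mm over the board, at +-60 mm along and +-18 mm across from the frame's middle
- seat_low (a point): point 32 mm over the board's origin: height of a seated lower tray's centre (standing on the board; along the board it sits where the posts are). A tray that misses the posts rests on their tips, its centre about 88 mm over the board's origin
- seat_high (a point): point 72 mm over the board's origin: height of a seated upper tray's centre (its side boards on those of the lower tray)
- divided_tray_centre (a point): Centre (20 mm up) of the divided tray: wood, 150 (x) x 56 (y) x 40 mm high, 0.12 kg. Two side boards along x, 5.5 mm thick, 40 mm high, on which it stands; between them a floor, 16 to 20 mm up, with a 9 mm square hole in each corner at x +-60, y +-18, and end walls. Two low cross walls at x +-22. To be gripped across the 56 mm at mid-length. Same after half a turn. Starts upright on the worktop.
- open_tray_centre (a point): Centre (20 mm up) of the open tray: wood, 150 (x) x 56 (y) x 40 mm high, 0.12 kg. Two side boards along x, 5.5 mm thick, 40 mm high, on which it stands; between them a floor, 16 to 20 mm up, with a 9 mm square hole in each corner at x +-60, y +-18, and end walls. No cross walls. To be gripped across the 56 mm at mid-length. Same after half a turn. Starts upright on the worktop.
- bench_lamp: fixed desk lamp at the right of the work, an obstacle between the robot's first position and the work: keep clear; its stem stands 12 mm ahead and 23 mm to the right of the origin (on the worktop), its head hangs over the origin, 0.30 to 0.44 m up, 65 mm either way along x, from 45 mm to the right to 80 mm to the left
- rock_sample: smooth grey pebble, 44 x 60 x 32 mm; loose bystander, leave it where it is. Origin at the centre of its underside
- eraser: eraser in a card sleeve, 21 x 45 x 13 mm; loose bystander, leave it where it is. Origin at the centre of its underside
- tape_roll: roll of tape lying flat, 96 mm wide, 25 mm high; loose bystander, leave it where it is. Origin at the centre of its underside

How it is judged:
On the way, in this order (a step that is already met when the one before it is completed fails the run):
1. the divided tray is fully down on the board, over all four posts (z of divided_tray_centre in the frame of board between 0.029 and 0.035 m and x of divided_tray_centre in the frame of board between -0.012 and 0.012 m and y of divided_tray_centre in the frame of board between -0.005 and 0.005 m and angle between the x axis of divided_tray_centre and the x axis of board, either way round below 0.05 rad and angle between divided_tray_centre's own z axis and vertical below 0.05 rad), for 0.2 s.
2. the open tray is fully down on the divided tray, over all four posts (z of open_tray_centre in the frame of board between 0.069 and 0.075 m and x of open_tray_centre in the frame of board between -0.012 and 0.012 m and y of open_tray_centre in the frame of board between -0.005 and 0.005 m and angle between the x axis of open_tray_centre and the x axis of board, either way round below 0.05 rad and angle between open_tray_centre's own z axis and vertical below 0.05 rad), for 0.2 s.
At the end, for the whole second after the job is handed in: Both trays released and still (under 20 mm/s), level and in line with the board within 0.05 rad: divided tray's centre 32 mm, open tray's 72 mm over the board's origin (within 3 mm), within 12 mm of it along and 5 mm across the board; bystanders not moved over 20 mm (all of step 1 and all of step 2 and linear speed of each of divided_tray, open_tray below 0.02 m/s and contact force between each of divided_tray, open_tray and the fingers below 0.1 N); the robot touches nothing.
It fails at once if the divided tray is dropped (falls out of the hand faster than 0.5 m/s) (linear speed of divided_tray above 0.5 m/s and contact force between divided_tray and the fingers below 0.1 N).
It fails at once if the open tray is dropped (falls out of the hand faster than 0.5 m/s) (linear speed of open_tray above 0.5 m/s and contact force between open_tray and the fingers below 0.1 N).
It fails at once if the pebble is moved more than 20 mm (distance of rock_sample from where it was at the start of the episode above 0.02 m).
It fails at once if the eraser is moved more than 20 mm (distance of eraser from where it was at the start of the episode above 0.02 m).
It fails at once if the tape roll is moved more than 20 mm (distance of tape_roll from where it was at the start of the episode above 0.02 m).
It also fails if it takes over 67 s, if anything falls off the work surface, if the arm or the gripper's body presses on something with over 40 N, if the wrist force passes 120 N, or if a joint passes its speed limit or range.

## Robot

A 7-joint arm with a two-finger parallel gripper is mounted at the origin on a cart in front of the work surface, level with it; the furniture and walls round the work are solid. World frame = base frame: x ahead of the robot, y to its left, z up, the work surface at z = 0. Lengths are in m, angles in rad, forces in N, time in s.
With the tool pointing down it reaches from about 0.425 to 0.875 m from the base axis. Payload 4.7 kg.
Tool frame: the origin (TCP) lies midway between the tips of the shut fingers; the grasp point (between the pads) lies 19 mm behind it; z points along the fingers, y is the line along which they close (so a half turn about z gives the same grasp; the last joint's range is limited). The gripper opens to 87 mm and grips with 3 to 60 N. Pads are 19 mm wide; open, the fingers measure 117 mm over their backs; the gripper's body (75 mm by 190 mm) begins 51 mm behind the grasp point.
Start: joints at [1.177, 0.321, -0.07, 1.45, 0.023, 1.371, -0.057], TCP at [0.258, -0.597, 0.223] pointing down, gripper open.
Joint ranges: [-2.86, 2.86], [-0.3, 2.09], [-1.38, 1.24], [0.06, 2.45], [-1.56, 4.7], [0.09, 2.05], [-2.69, 2.69]. Speed limits (rad/s): [2.57, 2.57, 3.14, 3.14, 3.14, 3.14, 3.14].

## Interface

Orientations are given as a rotation vector (axis times angle).
In Python, from cell import r gives the robot as it stands.
- The arm moves only by the tool move_arm, never from a script. Its argument "deltas" is a list of rows, each a list of 7 numbers: the shift along the tool's x, y, z in mm, then the turn, a rotation vector about the tool's x, y, z in degrees, then the opening in per cent of the stroke, from 0 (shut) to 100 (fully open). A call has exactly 8 rows; each row shifts and turns the commanded pose from where the row before left it, along the tool's axes as they then stand; what a row does not reach is not made up. A row lasts 1/12 s, in which the tool goes at most 41.7 mm and 7.16 degrees, less where a joint would pass 70% of its speed; a pose out of reach is approached as far as the arm can. A call with a gripper value outside its range is refused whole. The fingers move at their own pace and stop on an object; "grip_force" is the grip in N (left out, the last holds). Time passes only in rows, so rows that do not move let the fingers close, or fill a call up. It gives the time, the measured TCP pose, the force, the opening and the grip force at its end, in the units of the state.
- r.get_state(): the state, without advancing time (a new reading comes with each control period).
- r.camera(name): name is "scene" or "top"; returns a dict with "color" (400x640x3 uint8, red, green, blue), "K" (3x3 intrinsics, pixels), "rvec" (rotation vector, rad) and "tvec" (3), from world to camera coordinates, as OpenCV has them. Camera axes: x right, y down, z forward; pixel columns grow to the right and rows downward; lengths in m; the calibration is good to about 2 mm. A picture is of the moment at which its call begins. There is no depth.
- r.close_job(): hands the job in; it is judged then, once.
Trained networks look in a picture, given as the dict that the camera call returned (one of the last four; its "shot" number tells which), for a name from the list of things; names that differ only in an ending like _2 or _b are one class to them, and where a whole thing is asked for, a point or a joint stands for the part that bears it (a point fixed in the world has none). Each returns a list of dicts, best first, with "confidence" (0 to 1); they miss things now and then, are a little off and sometimes report something else, mostly with a low value. They report only what shows in the picture. A call takes as long as a camera call.
- r.recognise(thing, picture): "bbox" ([left, top, right, bottom] in pixels, round what is visible of it).
- r.outline_of(thing, picture): "pixels" (400x640 bool, what is visible of it) and "bbox" ([left, top, right, bottom] in pixels, round what is visible of it).
The state is a dict: "clock": time; "joint_pos": joint angles; "qd": joint speeds; "joint_efforts": joint torques, N m; "eef_pos": TCP position; "orientation": TCP orientation; "contact_force": force on the tool from outside, world axes, zero at the start; "wrist_torque": the same for the moment, N m; "width": opening from 0.0 (shut) to 1.0 (fully open); "grip_force": force on a finger pad.
Only numpy, scipy, OpenCV 4.12 (cv2) and the standard library are available. Lean on these libraries where they do the work, as an engineer would, in place of code of your own. Each camera call takes 0.05 s, during which the arm holds its last target. There are 200 camera calls.

## Working session

There is one attempt and no reset: what is moved stays moved. The work goes in short steps, Python scripts to look and compute and a tool call to move; the robot and the scene stay as the last step left them, time stands still between calls to the robot, and variables do not carry over. Pictures are saved under pics/ and viewed, at most 10 in all, crops included, and the job is handed in when it is done.

Besides the shell and the picture viewer there is one more tool, called after "Call:" as name(argument=value, ...) on one line, values as JSON. move_arm: Moves the arm, as the interface text tells. Its arguments: {"type":"object","properties":{"deltas":{"type":"array"},"grip_force":{"type":"number"}},"required":["deltas"]}

```bash
mkdir -p pics; ls
python3 - <<'E'
from cell import r
import cv2,pickle,numpy as np
s=r.get_state();print({k:np.round(v,3) for k,v in s.items()})
for n in("scene","top"):
    p=r.camera(n);cv2.imwrite(f"pics/{n}0.png",p["color"][:,:,::-1])
    print(n,p["K"].tolist(),p["rvec"],p["tvec"])
    for t in("board","divided_tray_centre","open_tray_centre","bench_lamp","rock_sample","eraser","tape_roll"):
        o=r.outline_of(t,p)
        print(t,[(d["bbox"],round(d["confidence"],2),int(d["pixels"].sum())) for d in o[:3]])
        p[t]=o[:3]
    pickle.dump(p,open(f"{n}0.pkl","wb"))
E
```

```text
pics
{'clock': np.float64(0.0), 'joint_pos': array([ 1.177,  0.322, -0.07 ,  1.452,  0.023,  1.371, -0.057]), 'qd': array([-0.001, -0.001,  0.   , -0.001,  0.001,  0.001, -0.001]), 'joint_efforts': array([ 1.0000e-03, -4.9128e+01, -4.0300e-01, -3.1253e+01, -6.4000e-02,
        4.4000e-02,  0.0000e+00]), 'eef_pos': array([ 0.258, -0.596,  0.221]), 'orientation': array([-3.075e+00, -6.360e-01,  1.000e-03]), 'contact_force': array([0.054, 0.474, 0.504]), 'wrist_torque': array([ 0.016, -0.043,  0.012]), 'grip_force': np.float64(0.0), 'width': np.float64(0.998)}
scene [[502.39716832355685, 0.0, 318.86611175224033], [0.0, 502.39716832355685, 198.7905728620493], [0.0, 0.0, 1.0]] [ 0.62428713 -2.51556703  1.29362242] [0.36602696 0.34336476 0.98717141]
board [([275.1, 228.6, 351.3, 265.5], 0.59, 1388)]
divided_tray_centre [([314.8, 190.0, 366.6, 228.5], 0.55, 1124)]
open_tray_centre [([249.9, 266.8, 317.0, 316.9], 0.83, 1867)]
bench_lamp []
rock_sample [([213.9, 251.9, 241.1, 264.7], 0.55, 262)]
eraser [([263.0, 215.5, 279.2, 225.0], 0.4, 118)]
tape_roll [([325.1, 164.4, 358.1, 189.1], 0.72, 554)]
top [[476.96038977905704, 0.0, 329.43788063769057], [0.0, 476.96038977905704, 200.79320332245013], [0.0, 0.0, 1.0]] [ 2.17064866 -2.11448102  0.17291262] [-0.2988005   0.56262552  1.27202342]
board [([267.1, 187.6, 299.1, 252.4], 0.58, 1577)]
divided_tray_centre [([325.1, 188.4, 361.5, 245.2], 0.84, 986)]
open_tray_centre [([202.8, 195.7, 233.6, 250.8], 0.78, 1253)]
bench_lamp []
rock_sample [([229.0, 151.8, 249.2, 169.8], 0.47, 243)]
eraser [([301.2, 156.7, 310.2, 174.4], 0.47, 75)]
tape_roll [([385.3, 173.3, 417.7, 208.4], 0.82, 406)]
```

Run:
```python
import cv2
a=cv2.imread("pics/scene0.png");b=cv2.imread("pics/top0.png")
cv2.imwrite("pics/s_c.png",cv2.resize(a[130:330,190:450],None,fx=3,fy=3,interpolation=cv2.INTER_CUBIC))
cv2.imwrite("pics/t_c.png",cv2.resize(b[110:290,180:440],None,fx=3,fy=3,interpolation=cv2.INTER_CUBIC))
```

```text
(no output)
```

View pics/s_c.png

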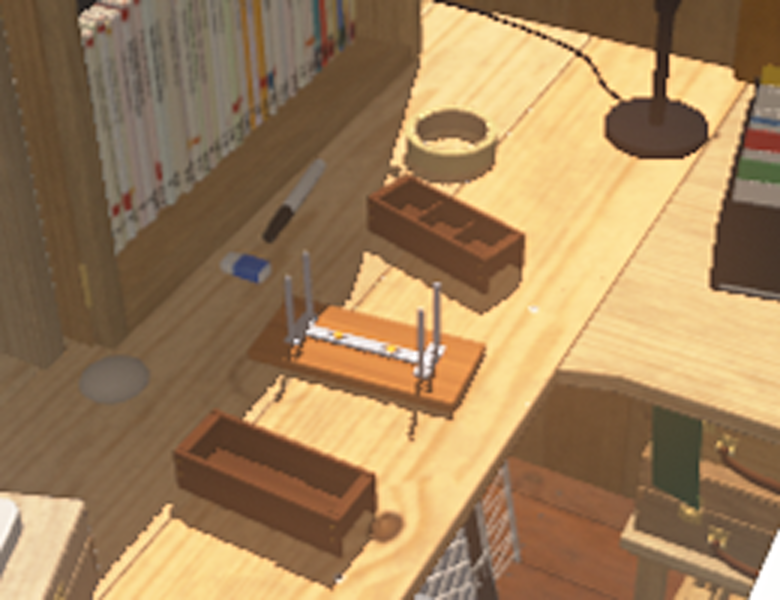

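View pics/t_c.png

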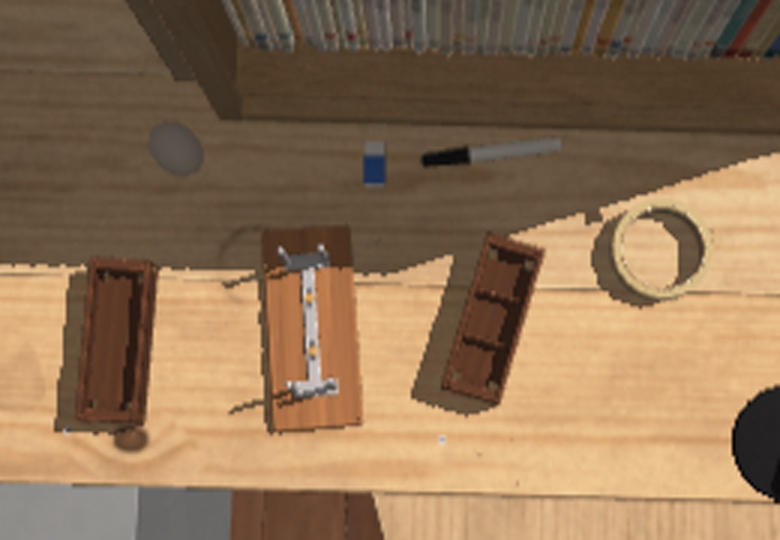

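View pics/scene0.png

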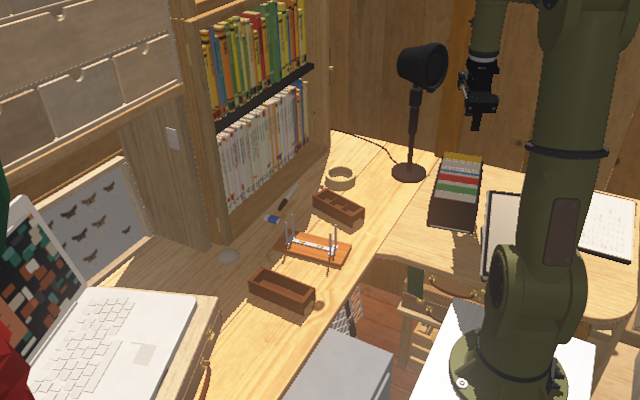

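The scene view shows the divided tray at about (338,208) beside the lamp, the rack at (313,247) with its four post tips visible, and the open tray at (283,292). The top view shows the same three from above. The bystanders lie behind, by the shelf. I'll fit the poses from clicked corners in both views and check them against the masks.

```bash
cat > h.py <<'E'
import numpy as np,cv2,pickle
from scipy.optimize import least_squares
from scipy.spatial.transform import Rotation as R
def proj(p,X): return cv2.projectPoints(np.float64(X).reshape(-1,1,3),p["rvec"],p["tvec"],p["K"],None)[0].reshape(-1,2)
def place(q,L): # q=x,y,yaw ; L local points
    c,s=np.cos(q[2]),np.sin(q[2]);L=np.float64(L)
    return np.c_[q[0]+c*L[:,0]-s*L[:,1],q[1]+s*L[:,0]+c*L[:,1],L[:,2]]
def box(l,w,z): return [[a*l/2,b*w/2,z] for a,b in((1,1),(1,-1),(-1,-1),(-1,1))]
def ray(p,uv,z):
    M=cv2.Rodrigues(p["rvec"])[0];o=-M.T@np.ravel(p["tvec"])
    d=M.T@np.linalg.inv(p["K"])@[uv[0],uv[1],1];return o+d*(z-o[2])/d[2]
def iou_fit(ps,masks,q0,boxes):
    from scipy.optimize import minimize
    def cost(q):
        c=0
        for p,m in zip(ps,masks):
            hull=cv2.convexHull(np.float32(proj(p,place(q,boxes))))
            im=np.zeros((1600,2560),np.uint8);cv2.fillConvexPoly(im,np.int32(np.round((hull+.5)*4*16)),1,shift=4)
            a=cv2.resize(im.astype(np.float32),(640,400),interpolation=cv2.INTER_AREA)
            c+=np.abs(a-m).sum()/m.sum()
        return c
    b=minimize(cost,q0,method="Nelder-Mead",options=dict(initial_simplex=np.array(q0)+np.vstack([np.zeros(3),np.diag([.006,.006,.05])])))
    return b.x,b.fun
E
python3 - <<'E'
from h import *
S,T=[pickle.load(open(n+"0.pkl","rb")) for n in("scene","top")]
cs=lambda a:(np.array(a)+.5)/3-.5+[190,130]
ct=lambda a:(np.array(a)+.5)/3-.5+[180,110]
def fit(name,obs,q0):
    f=lambda q:np.concatenate([(proj(p,place(q,L))-uv).ravel() for p,L,uv in obs])
    s=least_squares(f,q0,loss="soft_l1");print(name,s.x[:2].round(4),np.degrees(s.x[2]).round(2),"res",f(s.x).reshape(-1,2).round(1).tolist());return s.x
for n,tc,sc,l,w,h in (("divided_tray_centre",[(490,235),(543,250),(500,405),(443,388)],[(368,200),(408,176),(524,238),(485,262)],.15,.056,.04),
  ("open_tray_centre",[(92,258),(157,260),(145,422),(78,418)],[(175,452),(218,412),(375,477),(340,513)],.15,.056,.04),
  ("board",[(262,228),(350,226),(361,424),(268,431)],[(250,350),(283,300),(485,348),(452,405)],.19,.084,.012)):
    W=np.array([ray(T,u,h) for u in ct(tc)]);W2=np.array([ray(S,u,h) for u in cs(sc)])
    print(n,"T",W[:,:2].round(3).tolist(),"S",W2[:,:2].round(3).tolist())
    c=W[:,:2].mean(0);d=(W[0]+W[1]-W[2]-W[3])[:2];q0=[*c,np.arctan2(d[1],d[0])]
    # order: box gives (+,+),(+,-),(-,-),(-,+) ; top clicks far-left,far-right,near-right,near-left
    q=fit(n,[(T,box(l,w,h),ct(tc)),(S,box(l,w,h),cs(sc))],q0)
    ms=[p[n][0]["pixels"] for p in (S,T)]
    print("  iou",*[np.round(v,4) for v in iou_fit((S,T),ms,q,np.array(box(l,w,h)+box(l,w,0)))])
tips=np.array([ray(S,u,.084) for u in cs([(289,278),(307,253),(436,285),(421,312)])]);print("tips",tips[:,:2].round(4).tolist(),tips.mean(0).round(4))
for n,h in(("rock_sample",.016),("eraser",.007),("tape_roll",.012)):
    print(n,[ray(p,np.argwhere(p[n][0]["pixels"])[:,::-1].mean(0),h)[:2].round(3).tolist() for p in(S,T)])
lamp=ct([(805,440)])[0];print("lamp top pixel",ray(T,lamp,.4), ray(S,(409,172),0))
E
```

```text
divided_tray_centre T [[0.608, -0.321], [0.595, -0.37], [0.451, -0.333], [0.465, -0.281]] S [[0.605, -0.31], [0.59, -0.363], [0.449, -0.322], [0.465, -0.273]]
divided_tray_centre [ 0.5299 -0.324 ] -15.44 res [[-1.4, -0.6], [0.3, 0.2], [-0.8, 0.3], [-1.4, -0.0], [-0.2, -1.6], [-0.1, -1.7], [1.0, -1.9], [0.6, -0.8]]
  iou [ 0.5336 -0.3246 -0.2624] 0.2579
open_tray_centre T [[0.577, 0.046], [0.576, -0.014], [0.427, -0.011], [0.429, 0.05]] S [[0.573, 0.051], [0.569, -0.001], [0.424, 0.004], [0.429, 0.048]]
open_tray_centre [0.502  0.0199] -1.25 res [[0.1, -0.4], [-1.4, -0.1], [-1.8, 0.2], [-0.0, 0.6], [-0.2, -2.0], [-0.6, -3.2], [1.4, -3.3], [0.2, 0.8]]
  iou [ 0.5036  0.0241 -0.0179] 0.1379
board T [[0.614, -0.106], [0.618, -0.189], [0.432, -0.206], [0.423, -0.12]] S [[0.607, -0.103], [0.617, -0.174], [0.428, -0.197], [0.421, -0.12]]
board [ 0.5212 -0.1535] 5.24 res [[-0.9, 0.8], [-0.7, -0.4], [-0.6, 0.5], [0.2, 0.1], [-1.6, -0.7], [1.8, -2.9], [0.4, -1.9], [-0.4, -0.2]]
  iou [ 0.522  -0.1542  0.0935] 0.6679
tips [[0.5772, -0.1268], [0.5817, -0.1635], [0.4635, -0.1741], [0.4583, -0.1372]] [ 0.5202 -0.1504  0.084 ]
rock_sample [[0.687, -0.014], [0.689, -0.02]]
eraser [[0.68, -0.206], [0.68, -0.209]]
tape_roll [[0.605, -0.482], [0.604, -0.488]]
lamp top pixel [ 0.40974465 -0.51975762  0.4       ] [ 0.42520667 -0.61621568  0.        ]
```

Fits agree with the stated sizes. Divided tray: (0.530, -0.324), -15°. Board: (0.521, -0.153), 5°. Open tray: (0.502, 0.020), -1°. The lamp base is near (0.413, -0.593), so I'll retract inward, then sweep past it.

Create go.py:
```python
import sys
from h import *
from cell import r
def show(x,y,z,yaw):
    s=r.get_state();M=R.from_rotvec(s["orientation"]).as_matrix();p=np.array(s["eef_pos"])
    D=R.from_euler("z",yaw,degrees=True).as_matrix()@np.diag([1,-1,-1.])
    print("now",p.round(4),"yaw",np.degrees(np.arctan2(M[1,0],M[0,0])).round(2),"tilt",np.degrees(np.arccos(-M[2,2])).round(2),"F",np.round(s["contact_force"],1),"w",round(float(s["width"]),3),"g",round(float(s["grip_force"]),1),"t",round(float(s["clock"]),2),"q",np.round(s["joint_pos"],2))
    d=(np.array([x,y,z])-p)*1e3
    print("tool shift with present axes",(M.T@d).round(1),"| after the turn",(D.T@d).round(1),"turn",np.degrees(R.from_matrix(M.T@D).as_rotvec()).round(2))
if __name__=="__main__": show(*map(float,sys.argv[1:]))
```

```text
(no output)
```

Call:
move_arm(deltas=[[0,-24,-8,0,0,0,100],[0,-24,-8,0,0,0,100],[0,-24,-8,0,0,0,100],[0,-24,-8,0,0,0,100],[0,-24,-8,0,0,0,100],[0,-24,-8,0,0,0,100],[0,-24,-8,0,0,0,100],[0,0,0,0,0,0,100]], grip_force=15)

```text
clock: 1.47
eef_pos: [0.1903, -0.4403, 0.2811]
orientation: [3.074, 0.636, 0.0]
contact_force: [0.1, -0.4, 0.3]
width: 0.997
grip_force: 0.0
```

```bash
python3 go.py 0.43 -0.26 0.22 -15.4
```

```text
now [ 0.1903 -0.4403  0.2811] yaw 23.37 tilt 0.14 F [ 0.1 -0.4  0.3] w 0.997 g 0.0 t 1.47 q [ 1.19 -0.06 -0.08  1.76 -0.    1.44 -0.05]
tool shift with present axes [291.6 -70.6  60.8] | after the turn [ 183.2 -237.5   61.1] turn [ 0.14 -0.04 38.77]
```

Call:
move_arm(deltas=[[36.5,-8.8,5,0,0,0,100],[36.5,-8.8,5,0,0,0,100],[36.5,-8.8,5,0,0,0,100],[36.5,-8.8,5,0,0,0,100],[36.5,-8.8,5,0,0,0,100],[36.5,-8.8,5,0,0,0,100],[36.5,-8.8,5,0,0,0,100],[36.5,-8.8,5,0,0,0,100]])

```text
clock: 2.13
eef_pos: [0.4329, -0.261, 0.2385]
orientation: [3.076, 0.636, 0.001]
contact_force: [1.8, -0.9, 0.2]
width: 1.005
grip_force: 0.0
```

Call:
move_arm(deltas=[[0,0,0,0,0,6.5,100],[0,0,0,0,0,6.5,100],[0,0,0,0,0,6.5,100],[0,0,0,0,0,6.5,100],[0,0,0,0,0,6.5,100],[0,0,0,0,0,6.3,100],[0,0,0,0,0,0,100],[0,0,0,0,0,0,100]])

```text
clock: 2.8
eef_pos: [0.4315, -0.2622, 0.2384]
orientation: [-3.114, 0.417, -0.0]
contact_force: [0.5, 0.4, 0.2]
width: 1.003
grip_force: 0.0
```

```bash
python3 go.py 0.53 -0.325 0.1 -15.2
```

```text
now [ 0.4315 -0.2622  0.2384] yaw -15.26 tilt 0.01 F [0.5 0.4 0.2] w 1.003 g 0.0 t 2.8 q [ 0.9   0.02 -0.41  1.77  0.01  1.35 -1.35]
tool shift with present axes [111.5  34.7 138.4] | after the turn [111.5  34.8 138.4] turn [-0.01 -0.   -0.06]
```

Call:
move_arm(deltas=[[16,5,18,0,0,0,100],[16,5,18,0,0,0,100],[16,5,18,0,0,0,100],[16,5,18,0,0,0,100],[16,5,18,0,0,0,100],[16,5,18,0,0,0,100],[15.5,5,18,0,0,0,100],[0,0,16,0,0,0,100]])

```text
clock: 3.47
eef_pos: [0.5315, -0.327, 0.0949]
orientation: [-3.114, 0.418, -0.003]
contact_force: [-0.4, 0.2, 0.6]
width: 1.0
grip_force: 0.0
```

```bash
python3 go.py 0.53 -0.325 0.012 -15.2
python3 - <<'E'
from cell import r
import cv2
o=[]
for n,(y,x) in(("scene",(130,260)),("top",(140,260))):
    a=r.camera(n)["color"][:,:,::-1][y:y+130,x:x+160];o.append(cv2.resize(a,None,fx=2.5,fy=2.5*1.5 if 0 else 2.5,interpolation=cv2.INTER_CUBIC))
cv2.imwrite("pics/g1.png",cv2.hconcat(o))
E
```

```text
now [ 0.5315 -0.327   0.0949] yaw -15.28 tilt 0.09 F [-0.4  0.2  0.6] w 1.0 g 0.0 t 3.47 q [ 0.83  0.38 -0.4   1.66  0.16  1.13 -1.44]
tool shift with present axes [-2.1 -1.5 82.9] | after the turn [-1.9 -1.5 82.9] turn [-0.02 -0.09 -0.08]
```

View pics/g1.png

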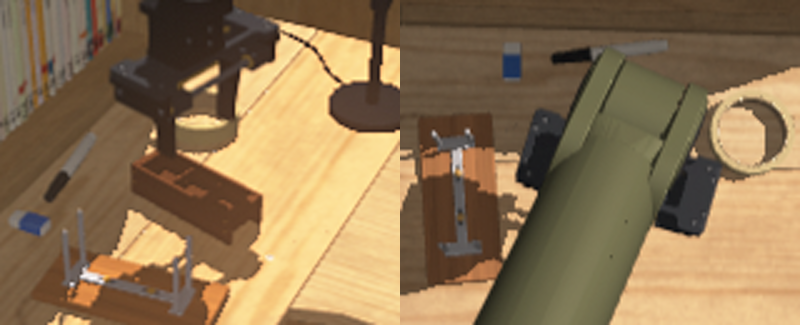

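The open fingers straddle the divided tray: the near finger tip is at crop (170,150), and the tray spans (130–262, 150–245). I'll descend and grip.

Call:
move_arm(deltas=[[-1,-1,14,0,0,0,100],[0,0,14,0,0,0,100],[0,0,14,0,0,0,100],[0,0,14,0,0,0,100],[0,0,12,0,0,0,100],[0,0,10,0,0,0,100],[0,0,5,0,0,0,100],[0,0,0,0,0,0,100]])

```text
clock: 4.23
eef_pos: [0.5278, -0.3237, 0.0119]
orientation: [-3.112, 0.421, 0.004]
contact_force: [0.4, -0.7, 0.1]
width: 0.999
grip_force: 0.0
```

Call:
move_arm(deltas=[[0,0,0,0,0,0,50],[0,0,0,0,0,0,50],[0,0,0,0,0,0,50],[0,0,0,0,0,0,50],[0,0,0,0,0,0,50],[0,0,0,0,0,0,50],[0,0,0,0,0,0,50],[0,0,0,0,0,0,50]], grip_force=15)

```text
clock: 4.9
eef_pos: [0.529, -0.3243, 0.014]
orientation: [3.113, -0.422, 0.001]
contact_force: [-0.2, 0.2, 1.3]
width: 0.639
grip_force: 15.0
```

Call:
move_arm(deltas=[[0,0,-12,0,0,0,50],[0,0,-18,0,0,0,50],[0,0,-20,0,0,0,50],[0,0,-20,0,0,0,50],[0,0,-20,0,0,0,50],[0,0,-20,0,0,0,50],[0,0,-16,0,0,0,50],[0,0,-10,0,0,0,50]], grip_force=25)

```text
clock: 5.57
eef_pos: [0.5294, -0.3246, 0.1523]
orientation: [3.112, -0.422, 0.004]
contact_force: [-0.1, 0.4, -0.5]
width: 0.644
grip_force: 25.0
```

```bash
python3 go.py 0.521 -0.152 0.145 5.2
```

```text
now [ 0.5294 -0.3246  0.1523] yaw -15.43 tilt 0.16 F [-0.1  0.4 -0.5] w 0.644 g 25.0 t 5.57 q [ 0.84  0.33 -0.4   1.61  0.14  1.23 -1.43]
tool shift with present axes [ -54.  -164.1    6.9] | after the turn [   7.3 -172.6    7.3] turn [  0.09  -0.14 -20.63]
```

Call:
move_arm(deltas=[[0,0,0,0,0,-5.2,50],[0,0,0,0,0,-5.2,50],[0,0,0,0,0,-5.2,50],[0,0,0,0,0,-5.2,50],[0,-15,0,0,0,0,50],[0,-20,0,0,0,0,50],[0,-20,0,0,0,0,50],[0,-15,0,0,0,0,50]])

```text
clock: 6.23
eef_pos: [0.5218, -0.2512, 0.1493]
orientation: [-3.137, -0.146, 0.001]
contact_force: [-0.2, -0.3, -2.1]
width: 0.64
grip_force: 25.0
```

```bash
python3 go.py 0.521 -0.152 0.13 5.2
python3 - <<'E'
from cell import r
import cv2,pickle,numpy as np
S=r.camera("scene");T=r.camera("top");pickle.dump((S,T),open("c1.pkl","wb"))
a=S["color"][:,:,::-1][150:275,265:425]
cv2.imwrite("pics/c1.png",cv2.resize(a,None,fx=4.8,fy=4.8,interpolation=cv2.INTER_CUBIC))
E
```

```text
now [ 0.5218 -0.2512  0.1493] yaw 5.33 tilt 0.1 F [-0.2 -0.3 -2.1] w 0.64 g 25.0 t 6.23 q [ 0.83  0.26 -0.5   1.71  0.13  1.21 -1.17]
tool shift with present axes [  8.5 -98.8  19.5] | after the turn [  8.2 -98.8  19.3] turn [-0.09  0.04  0.13]
```

View pics/c1.png

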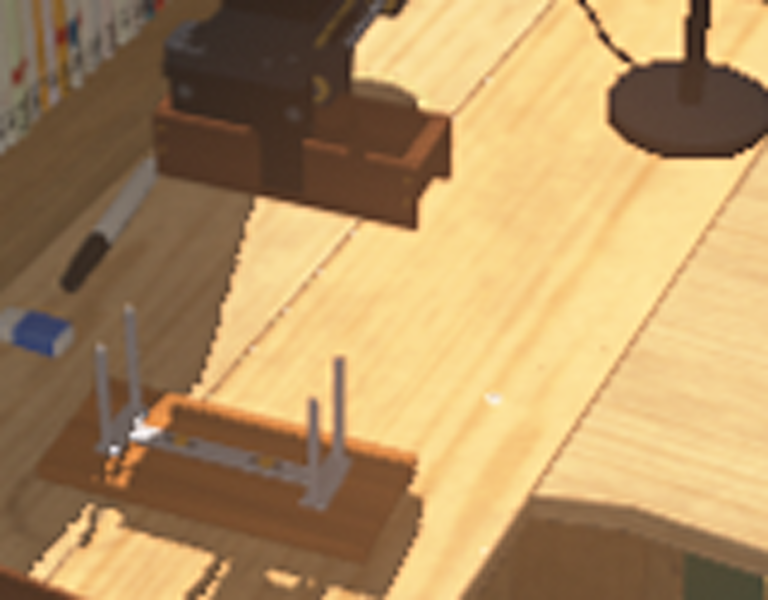

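The scene crop shows the held tray with its outer side face spanning (157,103)–(416,229). The post tips are at (101,345), (129,307), (314,399) and (339,357), all clearly visible. I'll fit both from this same view so that calibration errors mostly cancel.

Run:
```python
from h import *
S,T=pickle.load(open("c1.pkl","rb"))
cv=lambda a:(np.array(a,float)+.5)/4.8-.5+[265,150]
tips=cv([(101,346),(129,308),(339,358),(314,400)]);L=[[60,18],[60,-18],[-60,-18],[-60,18]]
L=np.c_[np.array(L)/1e3,np.full(4,.0835)]
f=lambda q:(proj(S,place(q,L))-tips).ravel()
q=least_squares(f,[.521,-.151,.09]).x;print("frame S",q.round(4),np.degrees(q[2]),f(q).reshape(-1,2).round(2).tolist())
tc=cv([(157,103),(158,173),(416,229),(413,165),(451,118)])
B=np.array([[75,28,20],[75,28,-20],[-75,28,-20],[-75,28,20],[-75,-28,20]])/1e3
for free in(0,1):
    def g(v):
        P=place(v[:3],B);P[:,2]+=v[3] if free else .1493+.0065
        return (proj(S,P)-tc).ravel()
    v=least_squares(g,[.522,-.251,.09,.155]).x;print("tray S",v.round(4),np.degrees(v[2]),g(v).reshape(-1,2).round(2).tolist())
```

```text
frame S [ 0.5218 -0.1526  0.1012] 5.798442261705232 [[-0.11, 0.14], [0.17, 0.01], [0.04, 0.04], [-0.09, -0.17]]
tray S [ 0.5237 -0.2529  0.059   0.155 ] 3.381071797640832 [[-0.77, 0.55], [-0.26, -0.98], [-0.4, 0.58], [0.48, 0.54], [0.93, -0.96]]
tray S [ 0.5333 -0.2709  0.0685  0.1421] 3.9249590398031016 [[-0.21, 0.97], [0.28, -0.8], [-0.64, 0.23], [0.24, 0.44], [0.34, -0.88]]
```

```bash
python3 go.py 0.52 -0.151 0.12 5.8
```

```text
now [ 0.5225 -0.2499  0.1497] yaw 5.58 tilt 0.08 F [-0.2 -0.2 -1.8] w 0.64 g 25.0 t 6.33 q [ 0.83  0.26 -0.5   1.71  0.13  1.21 -1.17]
tool shift with present axes [  7.2 -98.7  29.8] | after the turn [  7.6 -98.7  29.7] turn [-0.08  0.01 -0.22]
```

Call:
move_arm(deltas=[[0,-16,0,0,0,-0.3,50],[3,-20,0,0,0,0,50],[4,-22,0,0,0,0,50],[0,-20,0,0,0,0,50],[0,-14,8,0,0,0,50],[0,-7,12,0,0,0,50],[0,0,8,0,0,0,50],[0,0,2,0,0,0,50]])

```text
clock: 7.0
eef_pos: [0.5177, -0.1559, 0.1169]
orientation: [-3.137, -0.154, 0.006]
contact_force: [-0.7, -0.3, -0.8]
width: 0.639
grip_force: 25.0
```

```bash
python3 go.py 0.52 -0.151 0.12 5.8
python3 - <<'E'
from cell import r
import cv2,pickle,numpy as np
S=r.camera("scene");T=r.camera("top");pickle.dump((S,T),open("c2.pkl","wb"))
a=S["color"][:,:,::-1][180:280,255:375]
cv2.imwrite("pics/c2.png",cv2.resize(a,None,fx=6,fy=6,interpolation=cv2.INTER_CUBIC))
E
```

```text
now [ 0.5177 -0.1559  0.1169] yaw 5.63 tilt 0.22 F [-0.7 -0.3 -0.8] w 0.639 g 25.0 t 7.0 q [ 0.74  0.21 -0.55  1.83  0.12  1.13 -1.33]
tool shift with present axes [ 2.8 -4.6 -3.1] | after the turn [ 2.8 -4.6 -3.1] turn [-0.04  0.22 -0.17]
```

View pics/c2.png

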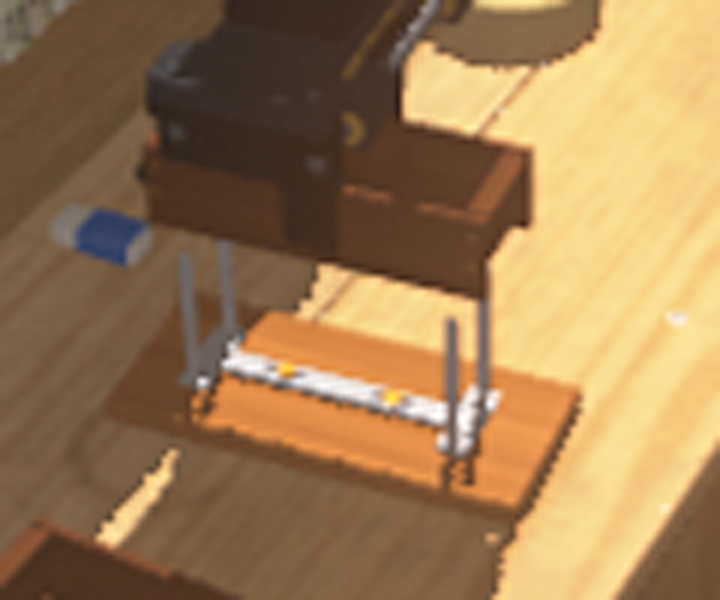

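The tray hangs above the posts: its lower side edge runs (150,222)–(480,297), with the left-row tips at (187,255) and (452,320). I'll compute the remaining offset.

```bash
cat > fit2.py <<'E'
from h import *
def tray(S,tc,idx,zc,yaw,q0):
    C=np.array([[75,28,20],[75,28,-20],[-75,28,-20],[-75,28,20],[-75,-28,20],[-75,-28,-20]])/1e3;B=C[idx]
    def g(v):
        P=place([v[0],v[1],yaw],B);P[:,2]+=zc;return (proj(S,P)-tc).ravel()
    v=least_squares(g,q0,loss="soft_l1",f_scale=.5).x;return v,g(v).reshape(-1,2).round(2).tolist()
E
python3 - <<'E'
from fit2 import *
from cell import r
S,T=pickle.load(open("c2.pkl","rb"))
cv=lambda a:(np.array(a,float)+.5)/6-.5+[255,180]
s=r.get_state();print(s["eef_pos"],s["orientation"])
p=s["eef_pos"]
for yaw in (5.4,5.8):
  v,e=tray(S,cv([(145,145),(150,222),(480,297),(483,218),(531,150),(529,228)]),range(6),p[2]+.0065,np.radians(yaw),[.52,-.151])
  d=np.array([.5218,-.1526])-v;c,n=np.cos(.1),np.sin(.1)
  print(v.round(4),e,"tray-tcp",(v-p[:2]).round(4),"frame-tray along",(c*d[0]+n*d[1]).round(4),"across",(-n*d[0]+c*d[1]).round(4))
t=cv([(187,255),(452,320)]);print(proj(S,place([.5218,-.1526,.1012],[[.06,.018,.0835],[-.06,.018,.0835]]))-t)
E
python3 go.py 0.52 -0.151 0.11 5.8
```

```text
[ 0.51850616 -0.156841    0.11818324] [-3.13761589 -0.15178206  0.00336998]
[ 0.5188 -0.1518] [[-1.11, -0.39], [-0.85, -0.15], [0.4, 1.36], [-0.14, 1.17], [0.39, -0.58], [0.6, -0.43]] tray-tcp [0.0003 0.005 ] frame-tray along 0.0029 across -0.0011
[ 0.5191 -0.1519] [[-1.22, -0.31], [-0.95, -0.06], [0.47, 1.19], [-0.07, 1.01], [0.3, -0.76], [0.51, -0.62]] tray-tcp [0.0006 0.005 ] frame-tray along 0.0026 across -0.001
[[-0.1960692  -0.25448031]
 [ 0.02746407 -0.14656205]]
now [ 0.5185 -0.1568  0.1182] yaw 5.54 tilt 0.12 F [ 0.9 -0.4 -1.1] w 0.644 g 25.0 t 7.1 q [ 0.74  0.21 -0.55  1.83  0.12  1.13 -1.33]
tool shift with present axes [ 2.1 -5.7  8.2] | after the turn [ 2.1 -5.7  8.2] turn [-0.02  0.12 -0.26]
```

```bash
cat >> fit2.py <<'E'
C6=np.array([[75,28,20],[75,28,-20],[-75,28,-20],[-75,28,20],[-75,-28,20],[-75,-28,-20]])/1e3
def tray6(S,tc,n,zc,yaw,q0,sy=.7,sp=3):
    def P(v): return R.from_euler("ZYX",v[3:],degrees=True).apply(C6[:n])+v[:3]
    g=lambda v:np.r_[(proj(S,P(v))-tc).ravel()/.4,(v[2]-zc)/.002,(v[3]-yaw)/sy,v[4]/sp,v[5]/.5]
    v=least_squares(g,[*q0,zc,yaw,0,0],x_scale=[.01,.01,.01,1,1,1]).x
    return v,(g(v)[:2*n]*.4).reshape(-1,2).round(2).tolist()
E
python3 - <<'E'
from fit2 import *
S=pickle.load(open("c1.pkl","rb"))[0]
cv=lambda a:(np.array(a,float)+.5)/4.8-.5+[265,150]
print(*tray6(S,cv([(157,103),(158,173),(416,229),(413,165),(451,118)]),5,.1493+.0065,5.4,[.522,-.251]))
S=pickle.load(open("c2.pkl","rb"))[0]
cv=lambda a:(np.array(a,float)+.5)/6-.5+[255,180]
print(*tray6(S,cv([(145,145),(150,222),(480,297),(483,218),(531,150),(529,228)]),6,.1182+.0065,5.6,[.522,-.151]))
# held-tray edges: grab zoomed picture
a=S["color"][:,:,::-1]
for (x,y) in ((276,199),(330,208)): pass
b=np.hstack([cv2.resize(a[195:225,270:300],None,fx=12,fy=12,interpolation=0),cv2.resize(a[200:235,325:360],(360,360),interpolation=0)])
cv2.imwrite("pics/c2z.png",b)
E
```

```text
[ 0.52565409 -0.25600203  0.15317228  4.28169318 -0.07162429  0.42028681] [[-0.79, 0.8], [-0.35, -0.72], [-0.29, 0.38], [0.66, 0.33], [0.74, -1.04]]
[ 0.52092721 -0.15629311  0.12118639  5.18000855  0.78223215  0.64585306] [[-0.8, -0.34], [-0.43, -0.02], [0.44, 0.89], [-0.24, 0.59], [0.33, -0.85], [0.69, -0.6]]
```

View pics/c2z.png

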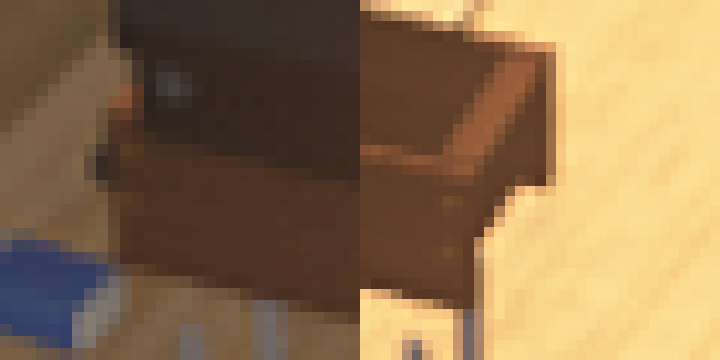

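Run:
```python
from fit2 import *
S=pickle.load(open("c2.pkl","rb"))[0]
tc=np.array([(278.9,204.2),(279.3,216.4),(334.9,229.0),(335.5,216.2),(342.9,203.6),(342.9,217.1)])
for sy in(.7,.1):
  v,e=tray6(S,tc,6,.1182+.0065,5.6,[.522,-.151],sy=sy,sp=1);print(v.round(4),e)
  d=np.array([.5218,-.1526])-v[:2];c,n=np.cos(.1),np.sin(.1)
  print("frame-tray along",(c*d[0]+n*d[1]).round(4),"across",(-n*d[0]+c*d[1]).round(4))
v=[.5215,-.1555,.1247,5.6,0,0];P=R.from_euler("ZYX",v[3:],degrees=True).apply(C6)+v[:3];print((proj(S,P)-tc).round(2).tolist())
```

```text
[ 0.521  -0.1565  0.1215  5.8515  0.6123  0.2547] [[-0.98, -0.68], [-0.16, 0.21], [0.41, 0.74], [-0.37, 0.16], [0.54, -0.19], [0.56, -0.52]]
frame-tray along 0.0012 across 0.0038
[ 0.5208 -0.1564  0.1216  5.6102  0.7531  0.2456] [[-0.95, -0.7], [-0.11, 0.19], [0.36, 0.76], [-0.45, 0.16], [0.55, -0.18], [0.61, -0.49]]
frame-tray along 0.0014 across 0.0036
[[-1.41, -1.87], [-0.71, -1.01], [-0.14, 0.19], [-0.79, -0.35], [0.24, -0.76], [0.13, -1.13]]
```

The best estimate of the shift still needed is about +1.5 mm along and +4.5 mm across. Next I'll lower slowly until the side boards straddle the posts, and feel for contact.

Call:
move_arm(deltas=[[1.5,-2.5,0,0,0,-0.2,50],[0,-2,4,0,0,0,50],[0,0,4,0,0,0,50],[0,0,4,0,0,0,50],[0,0,4,0,0,0,50],[0,0,3,0,0,0,50],[0,0,2,0,0,0,50],[0,0,0,0,0,0,50]])

```text
clock: 7.77
eef_pos: [0.5202, -0.1507, 0.098]
orientation: [-3.137, -0.161, 0.001]
contact_force: [0.6, -0.4, -2.0]
width: 0.641
grip_force: 25.0
```

Call:
move_arm(deltas=[[0,0,1,0,0,0,50],[0,0,1,0,0,0,50],[0,0,1,0,0,0,50],[0,0,1,0,0,0,50],[0,0,0,0,0,0,50],[0,0,0,0,0,0,50],[0,0,0,0,0,0,50],[0,0,0,0,0,0,50]])

```text
clock: 8.43
eef_pos: [0.5214, -0.1527, 0.0947]
orientation: [3.135, 0.159, 0.004]
contact_force: [2.2, -4.7, -2.3]
width: 0.647
grip_force: 25.0
```

```bash
python3 go.py 0.5195 -0.152 0.09 5.8; python3 -c "
from cell import r;print(r.get_state()['wrist_torque'])"
```

```text
now [ 0.5214 -0.1527  0.0947] yaw 5.82 tilt 0.21 F [ 2.2 -4.7 -2.3] w 0.647 g 25.0 t 8.43 q [ 0.73  0.24 -0.55  1.86  0.14  1.08 -1.35]
tool shift with present axes [-1.8 -0.9  4.7] | after the turn [-1.8 -0.9  4.7] turn [ 0.16 -0.13  0.02]
[-1.11718727 -0.73899884  0.15735274]
```

A side force of -4.7 N in y means the tray sits slightly too far in +y. I'll shift back by 1 mm.

Call:
move_arm(deltas=[[0,0.7,0,0,0,0,50],[0,0.6,0,0,0,0,50],[0,0,0,0,0,0,50],[0,0,1,0,0,0,50],[0,0,1,0,0,0,50],[0,0,0,0,0,0,50],[0,0,0,0,0,0,50],[0,0,0,0,0,0,50]])

```text
clock: 9.1
eef_pos: [0.5208, -0.1531, 0.0926]
orientation: [3.136, 0.16, 0.001]
contact_force: [2.6, -6.4, -1.3]
width: 0.639
grip_force: 25.0
```

```bash
python3 go.py 0.5195 -0.152 0.09 5.8; python3 -c "
from cell import r;print(r.get_state()['wrist_torque'])"
```

```text
now [ 0.5208 -0.1531  0.0926] yaw 5.84 tilt 0.09 F [ 2.6 -6.4 -1.3] w 0.639 g 25.0 t 9.1 q [ 0.73  0.24 -0.55  1.86  0.14  1.08 -1.35]
tool shift with present axes [-1.1 -1.2  2.6] | after the turn [-1.1 -1.2  2.6] turn [ 0.09 -0.02  0.04]
[-1.3371415  -0.50464271  0.05441172]
```

Call:
move_arm(deltas=[[0,0.8,0,0,0,0,50],[0,0.8,0,0,0,0,50],[0,0,0,0,0,0,50],[0,0,0,0,0,0,50],[0,0,0,0,0,0,50],[0,0,0,0,0,0,50],[0,0,0,0,0,0,50],[0,0,0,0,0,0,50]])

```text
clock: 9.77
eef_pos: [0.5206, -0.1533, 0.0924]
orientation: [-3.137, -0.161, 0.001]
contact_force: [1.4, -2.5, -0.7]
width: 0.64
grip_force: 25.0
```

```bash
python3 go.py 0.5195 -0.152 0.09 5.8; python3 -c "
from cell import r;print(r.get_state()['wrist_torque'])"
```

```text
now [ 0.5206 -0.1533  0.0924] yaw 5.87 tilt 0.03 F [ 1.4 -2.5 -0.7] w 0.64 g 25.0 t 9.77 q [ 0.73  0.24 -0.55  1.86  0.14  1.08 -1.34]
tool shift with present axes [-1.  -1.4  2.4] | after the turn [-1.  -1.4  2.4] turn [-0.02  0.03  0.07]
[-0.49386422 -0.19357151  0.02262741]
```

Call:
move_arm(deltas=[[0,1,0,0,0,0,50],[0,1,0,0,0,0,50],[0,0,0,0,0,0,50],[0,0,0,0,0,0,50],[0,0,1.5,0,0,0,50],[0,0,1.5,0,0,0,50],[0,0,0,0,0,0,50],[0,0,0,0,0,0,50]])

```text
clock: 10.43
eef_pos: [0.5208, -0.1555, 0.0893]
orientation: [-3.137, -0.161, 0.001]
contact_force: [-0.1, -0.6, -1.9]
width: 0.639
grip_force: 25.0
```

```bash
python3 go.py 0.5195 -0.152 0.09 5.8; python3 -c "
from cell import r;print(r.get_state()['wrist_torque'])"
```

```text
now [ 0.5208 -0.1555  0.0893] yaw 5.87 tilt 0.03 F [-0.1 -0.6 -1.9] w 0.639 g 25.0 t 10.43 q [ 0.73  0.25 -0.55  1.86  0.15  1.08 -1.34]
tool shift with present axes [-0.9 -3.6 -0.7] | after the turn [-1.  -3.6 -0.7] turn [-0.01  0.03  0.07]
[0.01411383 0.00351372 0.01431006]
```

Free of contact now, with the side boards straddling the posts. I'll continue down to floor level.

Call:
move_arm(deltas=[[-0.7,0,1.5,0,0,0,50],[0,0,1.5,0,0,0,50],[0,0,1.5,0,0,0,50],[0,0,1.5,0,0,0,50],[0,0,1.5,0,0,0,50],[0,0,1.5,0,0,0,50],[0,0,1,0,0,0,50],[0,0,0,0,0,0,50]])

```text
clock: 11.1
eef_pos: [0.5201, -0.1556, 0.0792]
orientation: [-3.137, -0.161, 0.001]
contact_force: [-0.8, -0.1, -1.1]
width: 0.638
grip_force: 25.0
```

```bash
python3 go.py 0.5195 -0.155 0.075 5.8; python3 -c "
from cell import r;print(r.get_state()['wrist_torque'])"
```

```text
now [ 0.5201 -0.1556  0.0792] yaw 5.87 tilt 0.03 F [-0.8 -0.1 -1.1] w 0.638 g 25.0 t 11.1 q [ 0.73  0.26 -0.55  1.87  0.15  1.06 -1.35]
tool shift with present axes [-0.5 -0.7  4.2] | after the turn [-0.5 -0.7  4.2] turn [-0.01  0.03  0.07]
[-0.03716964  0.04877864 -0.01058978]
```

Call:
move_arm(deltas=[[0,0,1,0,0,0,50],[0,0,1,0,0,0,50],[0,0,1,0,0,0,50],[0,0,1,0,0,0,50],[0,0,0,0,0,0,50],[0,0,0,0,0,0,50],[0,0,0,0,0,0,50],[0,0,0,0,0,0,50]])

```text
clock: 11.77
eef_pos: [0.5204, -0.1557, 0.0756]
orientation: [3.137, 0.161, 0.0]
contact_force: [-0.6, 0.3, -1.4]
width: 0.639
grip_force: 25.0
```

```bash
python3 go.py 0.5195 -0.155 0.07 5.8; python3 -c "
from cell import r;print(r.get_state()['wrist_torque'])"
```

```text
now [ 0.5204 -0.1557  0.0756] yaw 5.86 tilt 0.01 F [-0.6  0.3 -1.4] w 0.639 g 25.0 t 11.77 q [ 0.73  0.26 -0.55  1.87  0.16  1.05 -1.35]
tool shift with present axes [-0.8 -0.8  5.6] | after the turn [-0.8 -0.8  5.6] turn [ 0.01 -0.01  0.06]
[ 0.05488601  0.05740255 -0.02103335]
```

No floor contact where it was expected (about 0.0815), so the posts seem to have entered the holes. Continuing down.

Call:
move_arm(deltas=[[0,0,1.5,0,0,0,50],[0,0,1.5,0,0,0,50],[0,0,1.5,0,0,0,50],[0,0,1.5,0,0,0,50],[0,0,1.5,0,0,0,50],[0,0,1.5,0,0,0,50],[0,0,1,0,0,0,50],[0,0,0,0,0,0,50]])

```text
clock: 12.43
eef_pos: [0.5201, -0.1556, 0.0652]
orientation: [-3.137, -0.161, 0.001]
contact_force: [-0.3, -0.2, -2.6]
width: 0.642
grip_force: 25.0
```

```bash
python3 go.py 0.5195 -0.155 0.03 5.8; python3 -c "
from cell import r;print(r.get_state()['wrist_torque'])"
```

```text
now [ 0.5201 -0.1556  0.0652] yaw 5.87 tilt 0.03 F [-0.3 -0.2 -2.6] w 0.642 g 25.0 t 12.43 q [ 0.73  0.28 -0.55  1.88  0.17  1.03 -1.36]
tool shift with present axes [-0.6 -0.7 35.2] | after the turn [-0.6 -0.7 35.2] turn [-0.01  0.02  0.07]
[0.01843336 0.04971551 0.09623393]
```

Call:
move_arm(deltas=[[0,0,3,0,0,0,50],[0,0,4.5,0,0,0,50],[0,0,4.5,0,0,0,50],[0,0,4.5,0,0,0,50],[0,0,4.5,0,0,0,50],[0,0,4.5,0,0,0,50],[0,0,4,0,0,0,50],[0,0,2,0,0,0,50]])

```text
clock: 13.1
eef_pos: [0.5199, -0.1556, 0.0332]
orientation: [-3.137, -0.161, 0.001]
contact_force: [0.2, 1.0, -1.3]
width: 0.639
grip_force: 25.0
```

```bash
python3 go.py 0.5195 -0.155 0.0255 5.8
```

```text
now [ 0.5199 -0.1556  0.0332] yaw 5.87 tilt 0.06 F [ 0.2  1.  -1.3] w 0.639 g 25.0 t 13.1 q [ 0.71  0.32 -0.54  1.9   0.2   0.97 -1.38]
tool shift with present axes [-0.3 -0.6  7.7] | after the turn [-0.3 -0.6  7.7] turn [-0.02  0.05  0.07]
```

Call:
move_arm(deltas=[[0,0,2,0,0,0,50],[0,0,1.5,0,0,0,50],[0,0,1,0,0,0,50],[0,0,1,0,0,0,50],[0,0,1,0,0,0,50],[0,0,0.7,0,0,0,50],[0,0,0,0,0,0,50],[0,0,0,0,0,0,50]])

```text
clock: 13.77
eef_pos: [0.5203, -0.1557, 0.0268]
orientation: [3.137, 0.161, -0.0]
contact_force: [-0.1, -0.4, -2.0]
width: 0.637
grip_force: 25.0
```

Call:
move_arm(deltas=[[0,0,0.7,0,0,0,50],[0,0,0.7,0,0,0,50],[0,0,0.6,0,0,0,50],[0,0,0,0,0,0,50],[0,0,0,0,0,0,50],[0,0,0,0,0,0,50],[0,0,0,0,0,0,50],[0,0,0,0,0,0,50]])

```text
clock: 14.43
eef_pos: [0.5205, -0.1557, 0.0259]
orientation: [3.137, 0.161, -0.0]
contact_force: [-3.2, 0.2, 6.2]
width: 0.643
grip_force: 25.0
```

Upward contact of 6 N, so the tray is down. I'll release and retreat up.

Call:
move_arm(deltas=[[0,0,0,0,0,0,66],[0,0,0,0,0,0,70],[0,0,0,0,0,0,85],[0,0,0,0,0,0,100],[0,0,0,0,0,0,100],[0,0,0,0,0,0,100],[0,0,0,0,0,0,100],[0,0,0,0,0,0,100]])

```text
clock: 15.1
eef_pos: [0.5203, -0.1557, 0.0248]
orientation: [3.137, 0.161, -0.0]
contact_force: [-0.4, -0.8, -0.2]
width: 0.984
grip_force: 0.0
```

Call:
move_arm(deltas=[[0,0,-8,0,0,0,100],[0,0,-15,0,0,0,100],[0,0,-20,0,0,0,100],[0,0,-25,0,0,0,100],[0,0,-25,0,0,0,100],[0,0,-25,0,0,0,100],[0,0,-20,0,0,0,100],[0,0,-10,0,0,0,100]])

```text
clock: 15.77
eef_pos: [0.5219, -0.1559, 0.1765]
orientation: [3.135, 0.161, 0.007]
contact_force: [1.1, -0.3, 0.0]
width: 1.001
grip_force: 0.0
```

```bash
python3 go.py 0.503 0.020 0.1 -1.1
```

```text
now [ 0.5219 -0.1559  0.1765] yaw 5.88 tilt 0.29 F [ 1.1 -0.3  0. ] w 1.001 g 0.0 t 15.77 q [ 0.76  0.16 -0.56  1.76  0.09  1.24 -1.3 ]
tool shift with present axes [  -1.1 -177.1   76. ] | after the turn [ -22.2 -175.5   76.5] turn [ 0.13 -0.26  6.98]
```

Call:
move_arm(deltas=[[0,-15,0,0,0,3.5,100],[0,-25,0,0,0,3.5,100],[-5,-28,0,0,0,0,100],[-5,-28,10,0,0,0,100],[-5,-28,15,0,0,0,100],[-5,-26,20,0,0,0,100],[-2,-18,20,0,0,0,100],[0,-8,10,0,0,0,100]])

```text
clock: 16.43
eef_pos: [0.496, 0.024, 0.0957]
orientation: [-3.141, 0.024, 0.005]
contact_force: [-0.6, -0.1, 0.4]
width: 0.998
grip_force: 0.0
```

```bash
python3 go.py 0.5005 0.020 0.014 -1.2
python3 - <<'E'
from cell import r
import cv2,pickle
S=r.camera("scene");T=r.camera("top");pickle.dump((S,T),open("c3.pkl","wb"))
a=S["color"][:,:,::-1][190:325,235:375]
cv2.imwrite("pics/c3.png",cv2.resize(a,None,fx=4.4,fy=4.4,interpolation=cv2.INTER_CUBIC))
E
```

```text
now [0.496  0.024  0.0957] yaw -0.88 tilt 0.2 F [-0.6 -0.1  0.4] w 0.998 g 0.0 t 16.43 q [ 0.55  0.16 -0.69  1.95  0.11  1.07 -1.78]
tool shift with present axes [ 4.8  4.  81.6] | after the turn [ 4.6  3.9 81.7] turn [-0.04  0.19  0.32]
```

View pics/c3.png

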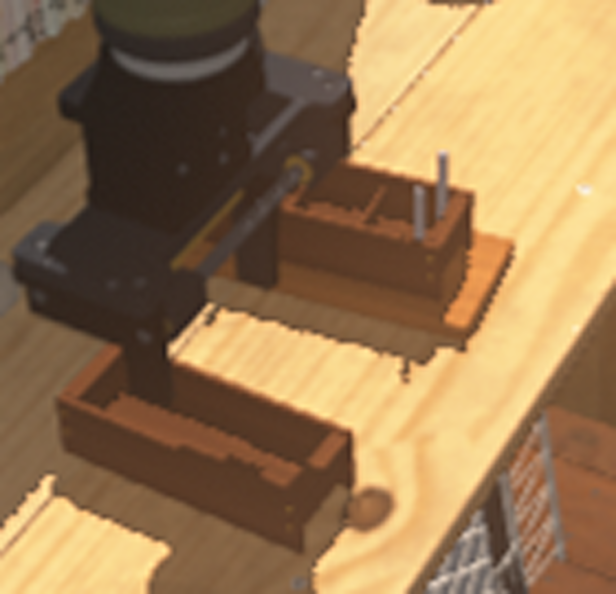

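The divided tray is seated level on the board with posts protruding at (419,190) and (442,155). The open tray lies under the gripper, with near corners at (305,488) and (352,432). I'll get its along-position by comparing it with the seated tray's corners in the same picture.

Run:
```python
from h import *
S=pickle.load(open("c3.pkl","rb"))[0]
cv=lambda a:(np.array(a,float)+.5)/4.4-.5+[235,190]
d=[ray(S,cv(u),z)[:2] for u,z in(((432,247),.052),((471,190),.052),((437,320),.012))]
o=[ray(S,cv(u),z)[:2] for u,z in(((305,488),.04),((352,432),.04),((301,550),0),((58,402),.04))]
def ends(q,n): return place(q,[[-.075,.028,0],[-.075,-.028,0],[-.075,.028,0],[.075,.028,0]][:n])[:,:2]
print("seated meas - model(tcp)",(d-ends([.5203,-.1557,np.radians(5.87)],3)).round(4).tolist())
print("open meas - model",(o-ends([.5005,.020,np.radians(-1.2)],4)).round(4).tolist())
```

```text
seated meas - model(tcp) [[0.0061, 0.002], [0.0033, 0.0029], [-0.0036, 0.0151]]
open meas - model [[0.0016, -0.0032], [0.0007, 0.0082], [0.0025, 0.0025], [-0.0034, 0.0068]]
```

Call:
move_arm(deltas=[[1.5,3.5,12,0,0,0.3,100],[0,0,14,0,0,0,100],[0,0,14,0,0,0,100],[0,0,14,0,0,0,100],[0,0,14,0,0,0,100],[0,0,9,0,0,0,100],[0,0,4.5,0,0,0,100],[0,0,0,0,0,0,100]])

```text
clock: 17.2
eef_pos: [0.4995, 0.0162, 0.0155]
orientation: [3.141, -0.042, -0.002]
contact_force: [-0.2, -0.3, 0.4]
width: 0.998
grip_force: 0.0
```

Call:
move_arm(deltas=[[0,0,0,0,0,0,50],[0,0,0,0,0,0,50],[0,0,0,0,0,0,50],[0,0,0,0,0,0,50],[0,0,0,0,0,0,50],[0,0,0,0,0,0,50],[0,0,0,0,0,0,50],[0,0,0,0,0,0,50]], grip_force=15)

```text
clock: 17.87
eef_pos: [0.5003, 0.0175, 0.0168]
orientation: [-3.141, 0.039, -0.001]
contact_force: [-0.0, 1.7, 4.1]
width: 0.641
grip_force: 15.0
```

```bash
python3 go.py 0.498 0.020 0.014 -1.2
```

```text
now [0.5003 0.0175 0.0168] yaw -1.42 tilt 0.05 F [-0.   1.7  4.1] w 0.641 g 15.0 t 17.87 q [ 0.51  0.28 -0.66  2.01  0.21  0.92 -1.86]
tool shift with present axes [-2.3 -2.5  2.8] | after the turn [-2.3 -2.5  2.8] turn [-0.01 -0.05 -0.22]
```

Call:
move_arm(deltas=[[0,0,-12,0,0,0,50],[0,0,-18,0,0,0,50],[0,0,-20,0,0,0,50],[0,0,-20,0,0,0,50],[0,0,-20,0,0,0,50],[0,0,-20,0,0,0,50],[0,0,-16,0,0,0,50],[0,0,-10,0,0,0,50]], grip_force=25)

```text
clock: 18.53
eef_pos: [0.5004, 0.0169, 0.1546]
orientation: [3.14, -0.039, 0.003]
contact_force: [-0.4, 0.4, -1.7]
width: 0.644
grip_force: 25.0
```

```bash
python3 go.py 0.5225 -0.1556 0.115 5.87
```

```text
now [0.5004 0.0169 0.1546] yaw -1.44 tilt 0.14 F [-0.4  0.4 -1.7] w 0.644 g 25.0 t 18.53 q [ 0.58  0.09 -0.69  1.88  0.06  1.19 -1.73]
tool shift with present axes [ 26.3 171.8  39.8] | after the turn [  4.3 173.8  39.6] turn [ 0.06 -0.12 -7.31]
```

Call:
move_arm(deltas=[[0,0,0,0,0,-3.7,50],[0,0,0,0,0,-3.6,50],[0,18,0,0,0,0,50],[1,26,0,0,0,0,50],[1,28,0,0,0,0,50],[1,28,0,0,0,0,50],[1,26,0,0,0,0,50],[0,20,0,0,0,0,50]])

```text
clock: 19.2
eef_pos: [0.5181, -0.1306, 0.152]
orientation: [3.137, 0.157, -0.002]
contact_force: [0.1, 0.2, -1.3]
width: 0.642
grip_force: 25.0
```

Call:
move_arm(deltas=[[0,14,0,0,0,0,50],[0,9,5,0,0,0,50],[0,4.5,8,0,0,0,50],[0,0,10,0,0,0,50],[0,0,8,0,0,0,50],[0,0,4,0,0,0,50],[0,0,0,0,0,0,50],[0,0,0,0,0,0,50]])

```text
clock: 19.87
eef_pos: [0.5215, -0.1539, 0.117]
orientation: [-3.137, -0.163, 0.001]
contact_force: [-0.0, -0.3, -1.6]
width: 0.642
grip_force: 25.0
```

```bash
python3 go.py 0.5225 -0.1556 0.115 5.87
python3 - <<'E'
from cell import r
import cv2,pickle
S=r.camera("scene");T=r.camera("top");pickle.dump((S,T),open("c4.pkl","wb"))
a=S["color"][:,:,::-1][185:285,260:380]
cv2.imwrite("pics/c4.png",cv2.resize(a,None,fx=6,fy=6,interpolation=cv2.INTER_CUBIC))
E
```

```text
now [ 0.5215 -0.1539  0.117 ] yaw 5.96 tilt 0.05 F [-0.  -0.3 -1.6] w 0.642 g 25.0 t 19.87 q [ 0.74  0.22 -0.56  1.83  0.13  1.13 -1.33]
tool shift with present axes [0.9 1.8 2. ] | after the turn [0.9 1.8 2. ] turn [-0.03  0.04  0.09]
```

View pics/c4.png

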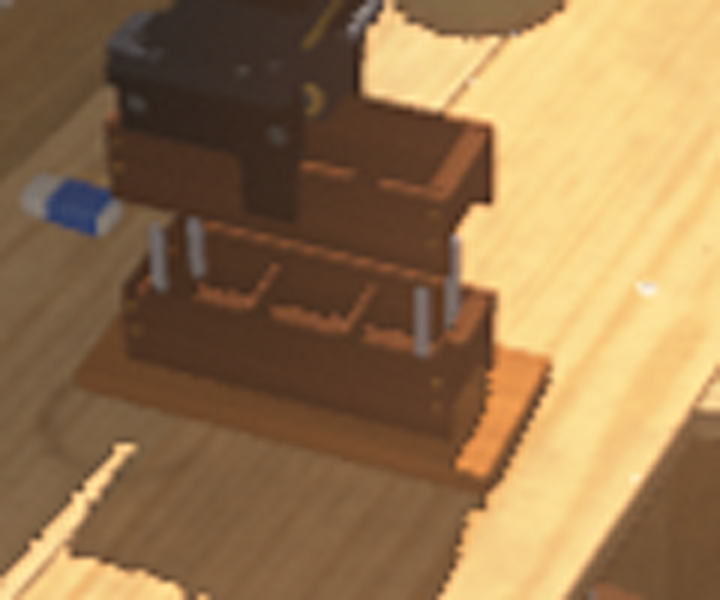

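The open tray hangs above the seated one: corners at (110,200), (445,273) and (492,125) versus the lower tray's (127,355), (450,438) and (494,295). The post tips are clear between them. I'll fit both with the same procedure and take the difference.

Run:
```python
from h import *
S=pickle.load(open("c4.pkl","rb"))[0]
cv=lambda a:(np.array(a,float)+.5)/6-.5+[260,185]
yaw=np.radians(5.87);t=np.array([np.cos(yaw),np.sin(yaw)]);n=np.array([-t[1],t[0]])
def fit(pts,B,z):
    f=lambda v:(proj(S,place([v[0],v[1],yaw],B)+[0,0,z])-cv(pts)).ravel()
    v=least_squares(f,[.52,-.155]).x;return v,f(v).reshape(-1,2).round(2).tolist()
B=np.array([[75,28,-20],[-75,28,-20],[-75,-28,20],[-75,28,20]])/1e3
lo,e1=fit([(127,357),(450,440),(494,295),(455,355)],B,.032)
for z in (.1175,.1205):
    up,e2=fit([(111,200),(446,273),(493,125),(440,195)],B,z);d=lo-up
    print(lo.round(4),e1,up.round(4),e2,"lower-upper along",(d@t).round(4),"across",(d@n).round(4))
tips,e=fit([(157,227),(195,218),(422,287)],np.array([[60,18,0],[60,-18,0],[-60,18,0]])/1e3,.0835);print("frame",tips.round(4),e)
```

```text
[ 0.5226 -0.1561] [[0.0, -0.38], [0.1, -0.07], [0.7, -1.57], [-0.78, 1.89]] [ 0.5252 -0.1561] [[-0.44, -0.69], [-0.32, 0.78], [0.11, -0.81], [0.62, 0.55]] lower-upper along -0.0026 across 0.0003
[ 0.5226 -0.1561] [[0.0, -0.38], [0.1, -0.07], [0.7, -1.57], [-0.78, 1.89]] [ 0.5234 -0.1527] [[-0.62, -0.7], [-0.27, 0.83], [0.19, -0.87], [0.66, 0.54]] lower-upper along -0.0011 across -0.0033
frame [ 0.5167 -0.1447] [[-0.12, 1.72], [-0.32, -4.92], [0.41, 2.77]]
```

Call:
move_arm(deltas=[[-1.3,1.8,0,0,0,0,50],[0,0,4,0,0,0,50],[0,0,4,0,0,0,50],[0,0,4,0,0,0,50],[0,0,4,0,0,0,50],[0,0,3,0,0,0,50],[0,0,2,0,0,0,50],[0,0,0,0,0,0,50]])

```text
clock: 20.63
eef_pos: [0.5201, -0.1566, 0.0956]
orientation: [-3.137, -0.161, 0.002]
contact_force: [-0.2, 0.7, -1.4]
width: 0.644
grip_force: 25.0
```

```bash
python3 go.py 0.52 -0.1556 0.0845 5.87; python3 -c "
from cell import r;print(r.get_state()['wrist_torque'])"
```

```text
now [ 0.5201 -0.1566  0.0956] yaw 5.88 tilt 0.07 F [-0.2  0.7 -1.4] w 0.644 g 25.0 t 20.63 q [ 0.74  0.24 -0.56  1.85  0.14  1.09 -1.34]
tool shift with present axes [ 0.  -1.  11.1] | after the turn [ 0.  -1.  11.1] turn [-0.04  0.05  0.01]
[0.17783003 0.05307783 0.03116416]
```

Call:
move_arm(deltas=[[0,-0.8,0,0,0,0,50],[0,0,1.5,0,0,0,50],[0,0,1.5,0,0,0,50],[0,0,1.5,0,0,0,50],[0,0,1.5,0,0,0,50],[0,0,1.5,0,0,0,50],[0,0,1.5,0,0,0,50],[0,0,0,0,0,0,50]])

```text
clock: 21.3
eef_pos: [0.5201, -0.1561, 0.0869]
orientation: [-3.137, -0.161, 0.001]
contact_force: [-0.9, 0.3, -1.8]
width: 0.644
grip_force: 25.0
```

Call:
move_arm(deltas=[[0,0,1,0,0,0,50],[0,0,1,0,0,0,50],[0,0,1,0,0,0,50],[0,0,0,0,0,0,50],[0,0,0,0,0,0,50],[0,0,0,0,0,0,50],[0,0,0,0,0,0,50],[0,0,0,0,0,0,50]])

```text
clock: 21.97
eef_pos: [0.5205, -0.1562, 0.0844]
orientation: [3.137, 0.161, 0.0]
contact_force: [0.2, 0.1, -1.1]
width: 0.638
grip_force: 25.0
```

```bash
python3 go.py 0.52 -0.1556 0.0685 5.87; python3 -c "
from cell import r;print(r.get_state()['wrist_torque'])"
```

```text
now [ 0.5205 -0.1562  0.0844] yaw 5.87 tilt 0.01 F [ 0.2  0.1 -1.1] w 0.638 g 25.0 t 21.97 q [ 0.74  0.25 -0.55  1.86  0.15  1.07 -1.35]
tool shift with present axes [-0.4 -0.6 15.9] | after the turn [-0.4 -0.6 15.9] turn [ 0.01 -0.01  0.  ]
[-0.01474196 -0.00063797  0.02246069]
```

Call:
move_arm(deltas=[[0,0,1,0,0,0,50],[0,0,1,0,0,0,50],[0,0,1,0,0,0,50],[0,0,1,0,0,0,50],[0,0,0,0,0,0,50],[0,0,0,0,0,0,50],[0,0,0,0,0,0,50],[0,0,0,0,0,0,50]])

```text
clock: 22.63
eef_pos: [0.5206, -0.1562, 0.0803]
orientation: [3.137, 0.161, 0.001]
contact_force: [1.6, -0.1, -1.3]
width: 0.642
grip_force: 25.0
```

```bash
python3 go.py 0.52 -0.1556 0.0685 5.87; python3 -c "
from cell import r;print(r.get_state()['wrist_torque'])"
```

```text
now [ 0.5206 -0.1562  0.0803] yaw 5.87 tilt 0.02 F [ 1.6 -0.1 -1.3] w 0.642 g 25.0 t 22.63 q [ 0.73  0.26 -0.55  1.87  0.15  1.06 -1.35]
tool shift with present axes [-0.5 -0.6 11.8] | after the turn [-0.5 -0.6 11.8] turn [ 0.01 -0.02  0.  ]
[ 0.05045882 -0.27099925 -0.00765357]
```

Light contact pushes +x, so the hole edge is touching. I'll shift +0.8 mm along and continue.

Call:
move_arm(deltas=[[0.8,0,0,0,0,0,50],[0,0,1,0,0,0,50],[0,0,1,0,0,0,50],[0,0,1,0,0,0,50],[0,0,1,0,0,0,50],[0,0,0,0,0,0,50],[0,0,0,0,0,0,50],[0,0,0,0,0,0,50]])

```text
clock: 23.3
eef_pos: [0.5211, -0.1561, 0.0763]
orientation: [3.137, 0.161, -0.0]
contact_force: [-0.5, -0.1, -1.0]
width: 0.642
grip_force: 25.0
```

```bash
python3 go.py 0.521 -0.1556 0.0685 5.87; python3 -c "
from cell import r;print(r.get_state()['wrist_torque'])"
```

```text
now [ 0.5211 -0.1561  0.0763] yaw 5.87 tilt 0.01 F [-0.5 -0.1 -1. ] w 0.642 g 25.0 t 23.3 q [ 0.73  0.27 -0.55  1.87  0.16  1.05 -1.35]
tool shift with present axes [-0.1 -0.5  7.8] | after the turn [-0.1 -0.5  7.8] turn [ 0.01  0.01 -0.  ]
[ 0.02884731  0.01643412 -0.04471793]
```

Call:
move_arm(deltas=[[0.3,0,1.5,0,0,0,50],[0,0,1.5,0,0,0,50],[0,0,1.2,0,0,0,50],[0,0,1,0,0,0,50],[0,0,1,0,0,0,50],[0,0,0,0,0,0,50],[0,0,0,0,0,0,50],[0,0,0,0,0,0,50]])

```text
clock: 23.97
eef_pos: [0.5215, -0.1561, 0.0702]
orientation: [3.137, 0.161, 0.0]
contact_force: [0.1, 0.0, -1.1]
width: 0.642
grip_force: 25.0
```

Call:
move_arm(deltas=[[0,0,0.7,0,0,0,50],[0,0,0.7,0,0,0,50],[0,0,0,0,0,0,50],[0,0,0,0,0,0,50],[0,0,0,0,0,0,50],[0,0,0,0,0,0,50],[0,0,0,0,0,0,50],[0,0,0,0,0,0,50]])

```text
clock: 24.63
eef_pos: [0.5216, -0.1561, 0.0688]
orientation: [3.137, 0.161, 0.0]
contact_force: [0.9, 0.5, -1.4]
width: 0.645
grip_force: 25.0
```

Call:
move_arm(deltas=[[0,0,0.6,0,0,0,50],[0,0,0.6,0,0,0,50],[0,0,0.4,0,0,0,50],[0,0,0,0,0,0,50],[0,0,0,0,0,0,50],[0,0,0,0,0,0,50],[0,0,0,0,0,0,50],[0,0,0,0,0,0,50]])

```text
clock: 25.3
eef_pos: [0.5216, -0.1561, 0.0688]
orientation: [3.137, 0.16, -0.0]
contact_force: [-4.2, 0.7, 10.6]
width: 0.639
grip_force: 25.0
```

Seated with 10 N upward contact. I'll release and rise.

Call:
move_arm(deltas=[[0,0,-0.8,0,0,0,60],[0,0,0,0,0,0,66],[0,0,0,0,0,0,75],[0,0,0,0,0,0,90],[0,0,0,0,0,0,100],[0,0,0,0,0,0,100],[0,0,0,0,0,0,100],[0,0,0,0,0,0,100]])

```text
clock: 25.97
eef_pos: [0.5215, -0.156, 0.0678]
orientation: [-3.137, -0.161, 0.0]
contact_force: [0.5, 0.0, 0.8]
width: 0.972
grip_force: 0.0
```

Call:
move_arm(deltas=[[0,0,-8,0,0,0,100],[0,0,-14,0,0,0,100],[0,0,-20,0,0,0,100],[0,0,-20,0,0,0,100],[0,0,-20,0,0,0,100],[0,0,-20,0,0,0,100],[0,0,-10,0,0,0,100],[0,0,0,0,0,0,100]])

```text
clock: 26.63
eef_pos: [0.5232, -0.1564, 0.1829]
orientation: [3.135, 0.161, 0.007]
contact_force: [0.2, -0.6, 0.4]
width: 1.001
grip_force: 0.0
```

Run:
```python
from cell import r
import cv2,pickle
S=r.camera("scene")
a=S["color"][:,:,::-1][165:285,240:400]
cv2.imwrite("pics/c5.png",cv2.resize(a,None,fx=4.5,fy=4.5,interpolation=cv2.INTER_CUBIC))
```

```text
(no output)
```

View pics/c5.png

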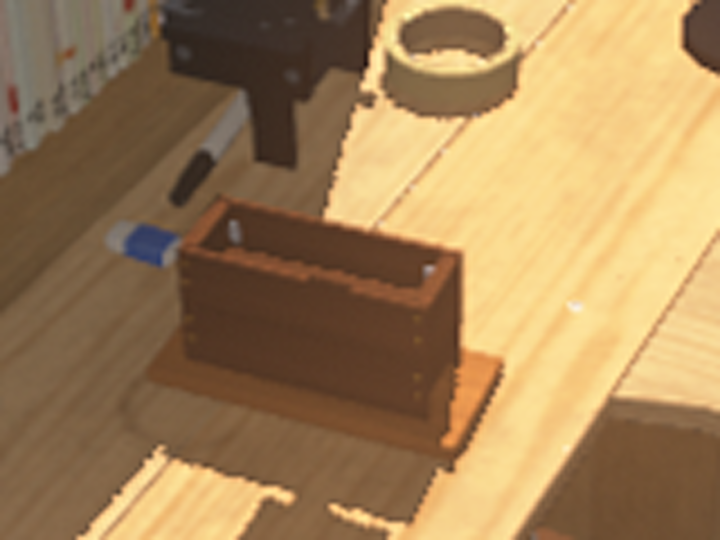

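The picture shows the open tray flush on the divided tray: the joint runs (188,312)–(420,345), and post tips show inside at (234,230) and (429,270). The gripper is clear and the eraser and tape roll are in place.

```bash
python3 -c "
from cell import r;print(r.close_job())"
```

```text
the job is handed in; nothing more can be done
None
```

Both trays are back on the drying rack, the divided tray below and the open tray on top. Both were felt fully down before release and look level in the last picture. The job is handed in, but it returned no verdict.

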